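Hang the round magnifier back on its sloping peg

TASK

Put the round hand magnifier away: slide the keeper bar of the rack fully back, clear of the peg, then hang the magnifier by the eye at the end of its handle well down on the sloping peg and let go, leaving the keeper open. The keeper may or may not be caught: if it will not slide, press the button on the guide block fully down and try again. Leave the square magnifier and the other things on the table where they are.

Things in the scene. Friction and masses are not known exactly. Their poses are not given: they have to be found in the camera images.
- mag_mid (a point): Middle of the handle (half-way up) of the round hand magnifier (80 g), which lies flat; grip here. Black handle 74 long, 14 wide (y), 12 thick (z). x points along the handle to the eye: 27 outside, 15 inside diameter, 12 thick, centred 50 mm along +x. At the other end, centred 65 mm along -x, a round dark lens frame, 60 diameter, 10 thick.
- mag_eye (a point): Centre of the hole (15 diameter, 12 deep) of the round magnifier's hanging eye; z is the hole's axis, x points away from the handle.
- rack: Dark steel foot 130 x 290 x 12 with two posts and an aluminium rail, 275 wide, 160 to 212 mm above the table, 12 thick. Origin on the table under the rail's front face, in line with the peg. x: away from the robot, square to the rail; y: along the rail, to the robot's left; z up. Fixed.
- peg: The rack's only peg: steel rod, 8 diameter, 60 long, round tip. Origin: its foot in the rail's front face, 185 mm above the table. z runs up to the tip, towards the robot, 47 degrees from vertical; y along the rail, to the robot's left. The eye passes only with its hole's axis within about 25 degrees of z, so lean the gripper back. Let go, the lens swings down and hangs.
- keeper (a joint): How far the steel keeper bar (10 diameter, level) is slid back, m: 0 closed (across the way on to the peg, 20 mm beyond its tip) to 0.10 fully back. Slides along the rack's +y with about 3 N and stays where left; when caught it gives only about 2 mm. Its axis is 55 mm above the peg's origin, 58 mm in front of the rail; closed, its end is 40 mm to the -y side of the peg.
- keeper_knob (a point): Middle of the keeper bar's upright black knob: 12 mm diameter, its top 16 mm above this point, the bar's top 17 mm below it. Moves with the bar; axes as the rack. With the bar fully back, 39 mm are free between knob and guide block.
- button_top (a point): Top of the catch's round black push button, 22 diameter, on the grey guide block (85 deep, 50 wide, top 265 mm above the table) through which the bar slides, 140 mm to +y of the peg. Goes straight down 8 mm with 5 to 6 N and springs back; pressing at least 7 mm frees the keeper for good. It looks the same whether the keeper is caught or not.
- square_mag_mid (a point): Middle of the handle of the other magnifier, with a square lens frame of 60 mm; same handle and eye. Bystander.
- dish: Closed clear Petri dish, 94 diameter, 18 high; origin under its centre. Bystander.
- eyepiece: Black microscope eyepiece standing upright, 34 diameter, 46 high; origin under its centre. Bystander.
- beaker: Glass beaker, 68 diameter, 90 high; origin under its centre. Bystander.
- jar: Amber jar with black cap, 56 diameter, 75 high; origin under its centre. Bystander.
- slide_box: Grey slide box 100 x 85 x 34; origin under its centre. Bystander.
Mind the look-alikes: they are no part of the job. What is shaped like the part that bears mag_mid but pink is not meant.

How it is judged:
By the outcome, as a careful person would: the job done as asked, in the order asked, and still so for the second after the job is handed in, with the robot touching nothing.
It also fails if it takes over 67 s, if anything falls off the work surface, if the arm or the gripper's body presses on something with over 40 N, if the wrist force passes 120 N, or if a joint passes its speed limit or range.

ROBOT

A 6-joint arm with a two-finger parallel gripper is mounted at the origin on the work surface. World frame = base frame: x ahead of the robot, y to its left, z up, the work surface at z = 0. Lengths are in m, angles in rad, forces in N, time in s.
With the tool pointing down it reaches from about 0.275 to 0.85 m from the base axis. Payload 19 kg.
Tool frame: the origin (TCP) lies on the centre line of the jaws, within the pads' length; the fingertips stand 25 mm ahead of it and the grasp point (between the pads) lies 6 mm ahead of it; z points along the fingers, y is the direction in which the jaws open and shut (so a half turn about z gives the same grasp; the last joint's range is limited). The gripper opens to 85 mm and grips with 20 to 120 N. Pads are 22 mm wide; open, the fingers measure 114 mm over their backs; the gripper's body (76 mm by 85 mm) begins 54 mm behind the grasp point. The pads swing forward as they close: fully open they stand 13 mm farther back than shut.
Start: joints at [1.068, 0.15, 1.437, -0, 1.554, -0.134], TCP at [0.207, 0.536, 0.256] pointing down, gripper open.
Joint ranges: [-2.8, 2.8], [-0.68, 2.1], [0.12, 2.68], [-1.39, 4.53], [0.16, 2.79], [-2.81, 2.81]. Speed limits (rad/s): [1.89, 1.89, 2.22, 3.01, 3.01, 3.01].

INTERFACE

Orientations are given as a rotation vector (axis times angle).
In Python, from station import r, imaging, order gives the robot as it stands.
- The arm moves only by the tool drive_tool, never from a script. Its argument "deltas" is a list of rows, each an object with "dp": the shift along the tool's x, y, z in m, a list of three; "turn": the turn about the tool's z in rad. A call has 1 to 12 rows; each row is the pose to reach, as a shift and turn from the pose commanded when the call began, along the tool's axes at that moment; what a row does not reach only later rows make up. A row lasts 1/10 s, in which the tool goes at most 50 mm and 8.59 degrees, less where a joint would pass 70% of its speed; a pose out of reach is approached as far as the arm can. A call with a gripper value outside its range is refused whole. "claw" is the opening, from 0 (shut) to 1 (fully open), set as the call begins (left out, the last holds). The fingers move at their own pace and stop on an object; "grip_force" is the grip in N (left out, the last holds). Time passes only in rows, so rows that repeat a pose let the fingers close. It gives the time, the measured TCP pose, the force and the opening at its end, in the units of the state.
- r.get_state(): the state, without advancing time (a new reading comes with each control period).
- imaging.capture(name): name is "scene" or "side" or "wrist"; returns the picture (420x560x3 uint8, red, green, blue); there is no depth.
- imaging.calibration(name): a dict with "fx", "fy", "cx", "cy" (pixels), "distortion" ([k1, k2, p1, p2, k3] as OpenCV has them; the pictures are not rectified), "rvec" (rotation vector, rad) and "tvec" (3), from world to camera coordinates, as OpenCV has them; the wrist camera has in their place "mount" (4x4, takes a point from camera to tool coordinates, whose origin is the TCP and whose axes are the flange's). Camera axes: x right, y down, z forward; pixel columns grow to the right and rows downward; lengths in m; the calibration is good to about 2 mm. A picture is of the moment at which its call begins: read the wrist's pose just before it. calibration takes no time and is no camera call.
- order.finish_job(): hands the job in, once; it reports no verdict.
The state is a dict: "t": time; "joint_pos": joint angles; "joint_vel": joint speeds; "effort": joint torques, N m; "tool_pos": TCP position; "tool_rot": TCP orientation; "wrist_force": force on the tool from outside, world axes, zero at the start; "ft_torque": the same for the moment, N m; "width": finger opening in m.
Only numpy, scipy, OpenCV 4.12 (cv2) and the standard library are available. Lean on these libraries where they do the work, as an engineer would, in place of code of your own. Each camera call takes 0.05 s, during which the arm holds its last target. There are 200 camera calls.

## Working session

There is one attempt and no reset: what is moved stays moved. The work goes in short steps, Python scripts to look and compute and a tool call to move; the robot and the scene stay as the last step left them, time stands still between calls to the robot, and variables do not carry over. Pictures are saved under pics/ and viewed, about 8 in all and at most 12, crops included, and the job is handed in when it is done.

Besides the shell and the picture viewer there is one more tool, called after "Call:" by a JSON object that holds its "name" and its "arguments". drive_tool: Moves the arm, as the interface text tells. Its arguments: {"type":"object","properties":{"deltas":{"type":"array","items":{"type":"object","properties":{"dp":{"type":"array","items":{"type":"number"}},"turn":{"type":"number"}}}},"claw":{"type":"number"},"grip_force":{"type":"number"}},"required":["deltas"]}

```bash
mkdir -p pics; ls; python3 - <<'E'
from station import r, imaging, order
import cv2
s=r.get_state();print(s)
for n in ("scene","side","wrist"):
    im=imaging.capture(n); cv2.imwrite(f"pics/{n}0.png",im[...,::-1]); print(n,imaging.calibration(n))
a=cv2.imread("pics/scene0.png")
E
```

```text
pics
{'t': 0.0, 'joint_pos': array([ 1.06797928e+00,  1.50983112e-01,  1.43799572e+00,  2.47689015e-05,
        1.55385621e+00, -1.34010375e-01]), 'joint_vel': array([ 0.00018649,  0.00089787, -0.00043954,  0.00022765,  0.00110798,
        0.00149558]), 'effort': array([ 1.46736402e-04, -7.13015199e+01, -5.70893383e+01, -7.88150192e-05,
        8.30861478e-03, -2.21230590e-05]), 'tool_pos': array([0.20719897, 0.53613457, 0.25569469]), 'tool_rot': array([-5.75967427e-01, -3.08792343e+00,  1.84102250e-03]), 'wrist_force': array([-0.30288111,  0.18102614,  0.43426601]), 'ft_torque': array([0.02716057, 0.01584449, 0.02881761]), 'width': 0.0853828185496662}
scene {'fx': 439.40019545293416, 'fy': 439.40019545293416, 'cx': 273.15181906467893, 'cy': 204.64455760005956, 'distortion': array([-0.03439752,  0.        ,  0.        ,  0.        ,  0.        ]), 'rvec': array([ 1.92649574,  1.90717863, -0.51508127]), 'tvec': array([-0.00837255, -0.33262515,  1.5074204 ])}
side {'fx': 530.1450134470775, 'fy': 530.1450134470775, 'cx': 266.1172618233426, 'cy': 211.37727818782395, 'distortion': array([0.04808284, 0.        , 0.        , 0.        , 0.        ]), 'rvec': array([ 2.09122558, -0.03527328,  0.01041785]), 'tvec': array([-0.50252255,  0.17266693,  1.43073845])}
wrist {'fx': 309.5241494131143, 'fy': 309.5241494131143, 'cx': 282.2410409256662, 'cy': 205.40254915967998, 'distortion': array([-0.02532904,  0.        ,  0.        ,  0.        ,  0.        ]), 'mount': array([[-3.85412162e-04, -9.44911969e-01, -3.27324337e-01,
         8.33927353e-02],
       [ 9.99999870e-01, -4.73475330e-04,  1.89354680e-04,
        -6.53660294e-04],
       [-3.33903502e-04, -3.27324221e-01,  9.44912029e-01,
        -1.18312243e-01],
       [ 0.00000000e+00,  0.00000000e+00,  0.00000000e+00,
         1.00000000e+00]])}
```

View pics/scene0.png

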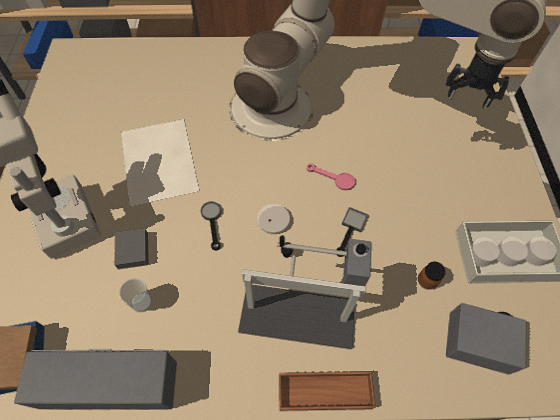

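View pics/side0.png

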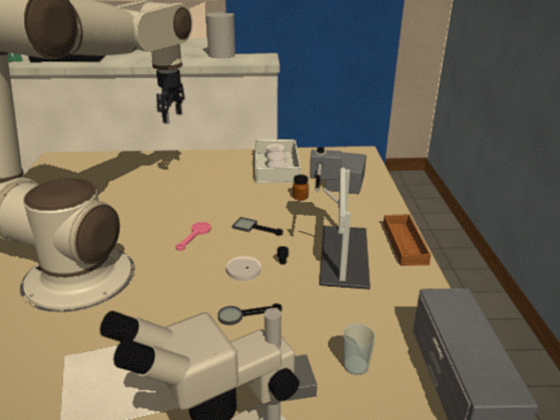

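The scene picture shows three candidates: a round dark-framed magnifier (lens 211,211; eye 215,245), a pink round one (345,181; not meant) and a square dark one (355,218; bystander). The first fits the description. The rack's rail runs from (245,275) to (363,290), with the guide block at (358,260). I'll enlarge both areas to confirm.

```bash
python3 - <<'E'
import cv2,numpy as np
a=cv2.imread("pics/scene0.png")
c1=cv2.resize(a[195:255,190:240],None,fx=8,fy=8,interpolation=cv2.INTER_CUBIC)   # 400x480
c2=cv2.resize(a[200:350,230:385],None,fx=4,fy=4,interpolation=cv2.INTER_CUBIC) # 620x600
cv2.imwrite("pics/c2.png",c2)
c1=cv2.resize(c1,(350,420))
b=cv2.imread("pics/side0.png")[140:290,290:375]
b=cv2.resize(b,None,fx=4,fy=4,interpolation=cv2.INTER_CUBIC) #340x600
o=np.zeros((600,700,3),np.uint8);o[:420,:350]=c1;o[:,355:695]=b
cv2.imwrite("pics/c1.png",o)
E
```

```text
(no output)
```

View pics/c2.png

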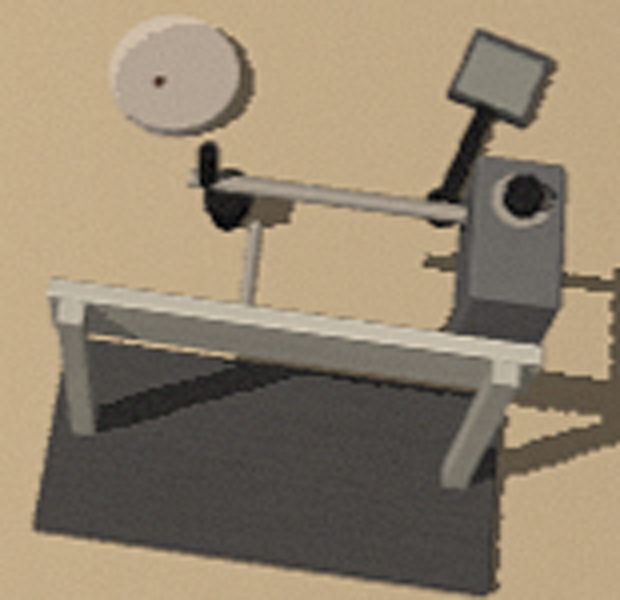

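View pics/c1.png

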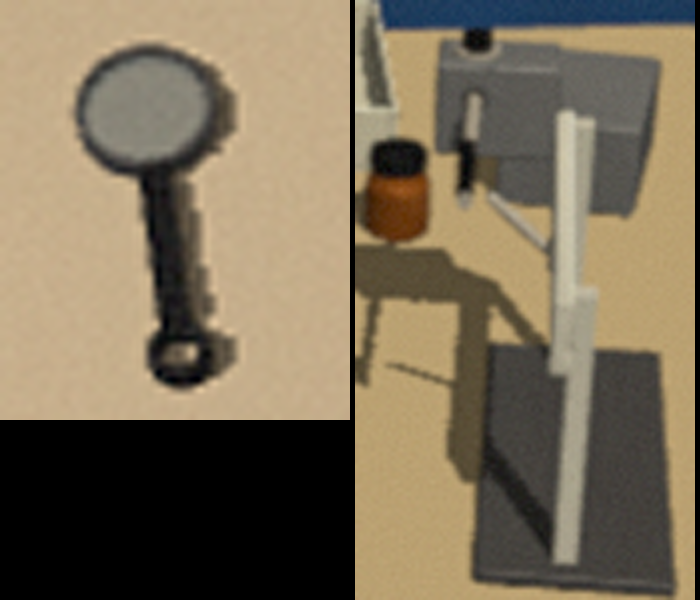

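The crops confirm the target: round grey lens at (210.9,210.4) in a dark frame, eye at (215.7,245.4). On the rack, the peg tip is at about (294,256), the bar end at (278,245), the knob top at (282,237) and the button at (361,248).

```bash
cat > h.py <<'E'
import numpy as np, cv2
from scipy.optimize import least_squares
from scipy.spatial.transform import Rotation as R
from station import r, imaging, order
def cam(n,s=None):
    c=imaging.calibration(n); K=np.array([[c['fx'],0,c['cx']],[0,c['fy'],c['cy']],[0,0,1]])
    if n!='wrist': return K,c['distortion'],R.from_rotvec(c['rvec']).as_matrix(),np.array(c['tvec'])
    s=s or r.get_state(); T=np.eye(4);T[:3,:3]=R.from_rotvec(s['tool_rot']).as_matrix();T[:3,3]=s['tool_pos']
    M=np.linalg.inv(T@c['mount']); return K,c['distortion'],M[:3,:3],M[:3,3]
def proj(P,C):
    return cv2.projectPoints(np.atleast_2d(np.float64(P)),cv2.Rodrigues(C[2])[0],C[3],C[0],C[1])[0][:,0]
def ray(px,C):
    u=cv2.undistortPoints(np.float64([[px]]),C[0],C[1])[0,0]
    return -C[2].T@C[3], C[2].T@np.array([u[0],u[1],1])
def onz(px,z,C):
    o,d=ray(px,C); return o+d*(z-o[2])/d[2]
def snap(n,f):
    s=r.get_state(); im=imaging.capture(n); cv2.imwrite(f,im[...,::-1]); C=cam(n,s); return im,C
def rackpt(q,p):
    c,s=np.cos(q[2]),np.sin(q[2]); p=np.atleast_2d(p)
    return np.c_[q[0]+c*p[:,0]-s*p[:,1], q[1]+s*p[:,0]+c*p[:,1], p[:,2]]
E
python3 - <<'E'
from h import *
S=cam('scene');D=cam('side')
print('cams',-S[2].T@S[3],-D[2].T@D[3])
tip=[-.0439,0,.2259]; end=[-.058,-.04,.24]; ent=[-.058,.115,.24]
f=lambda p:(230+p[0]/4,200+p[1]/4); g=lambda p:(290+(p[0]-355)/4,140+p[1]/4)
ms=[(S,tip,f((257,224))),(S,end,f((191,181))),(S,ent,f((464,214))),(D,tip,g((492,197))),(D,end,g((463,200)))]
edge=[f((150,296)),f((450,336))] # rail top front edge
def res(q):
    o=[(proj(rackpt(q,p),C)[0]-np.array(m)) for C,p,m in ms]
    a,b=proj(rackpt(q,[[0,-.1,.212],[0,.1,.212]]),S); n=np.array([-(b-a)[1],(b-a)[0]])/np.linalg.norm(b-a)
    return np.r_[np.concatenate(o),[n@(np.array(e)-a) for e in edge]]
s=least_squares(res,[.55,0,0]); q=s.x; print('rack',q,np.degrees(q[2]),'res',s.fun.round(1))
np.save('q.npy',q)
e=onz((215.7,245.4),.008,S); l=onz((210.9,210.4),.008,S); d=(e-l)/np.linalg.norm(e-l); print('eye',e,'lens',l,np.linalg.norm(e-l),'mid',(e-.05*d+l+.065*d)/2,'yaw',np.arctan2(d[1],d[0]))
print('knob top',onz(f((208,150)),.240+.005+.033,S),'button',onz(f((525,193)),.275,S))
for n,p in dict(dish=f((180,75)),eyep=f((230,205)),).items(): print(n,onz(p,.018,S))
c=-1
print('inv knob', )
def inv(w): return R.from_euler('z',-q[2]).apply(w-np.r_[q[:2],0])
print(inv(onz(f((208,150)),.278,S)),inv(onz(f((525,193)),.275,S)))
E
```

```text
cams [ 1.05372957 -0.01153926  1.12807211] [ 0.47430302 -1.16974166  0.8579606 ]
rack [ 0.69742033  0.03898046 -0.14802469] -8.481190049614634 res [-0.4  0.1 -0.7  0.2  0.7  0.8 -0.8 -0.9  0.6  0.4  0.4  0.6]
eye [ 0.52288368 -0.15919514  0.008     ] lens [ 0.40942467 -0.17944757  0.008     ] 0.11525236283114232 mid [ 0.47353747 -0.16800343  0.008     ] yaw 0.17663963812541345
knob top [0.63328725 0.01808525 0.278     ] button [0.65894357 0.18705127 0.275     ]
dish [0.44440906 0.00830344 0.018     ]
eyep [0.547122   0.04141824 0.018     ]
inv knob
[-0.06035002 -0.03012535  0.278     ] [-0.05989418  0.14077682  0.275     ]
```

```bash
cat >> h.py <<'E'
def go(P,psi,rack=True):
    """print dp/turn for TCP target P, tool-x yaw psi (tool down); P in rack frame if rack"""
    s=r.get_state(); q=np.load('q.npy')
    if rack: P=rackpt(q,P)[0]; psi=psi+q[2]
    M=R.from_rotvec(s['tool_rot']).as_matrix(); cur=np.arctan2(M[1,0],M[0,0])
    d=(psi-cur+np.pi)%(2*np.pi)-np.pi
    print('world',np.round(P,4),'dp',(M.T@(np.array(P)-s['tool_pos'])).round(4),'turn',round(-d,3),'toolz',M[:,2].round(3),'t',round(s['t'],2))
E
python3 -c "
from h import *
go([-.058,-.030,.34],np.pi)
go([-.058,-.030,.275],np.pi)"
```

```text
world [0.6356 0.0179 0.34  ] dp [-0.5864 -0.3291 -0.084 ] turn -0.221 toolz [-0.    -0.001 -1.   ] t 0.15
world [0.6356 0.0179 0.275 ] dp [-0.5864 -0.3291 -0.019 ] turn -0.221 toolz [-0.    -0.001 -1.   ] t 0.15
```

Call:
{"name": "drive_tool", "arguments": {"deltas": [{"dp": [0,0,-0.05],"turn": 0},{"dp": [-0.03,-0.02,-0.084],"turn": 0},{"dp": [-0.586,-0.329,-0.084],"turn": -0.221},{"dp": [-0.586,-0.329,-0.084],"turn": -0.221},{"dp": [-0.586,-0.329,-0.084],"turn": -0.221},{"dp": [-0.586,-0.329,-0.084],"turn": -0.221},{"dp": [-0.586,-0.329,-0.084],"turn": -0.221},{"dp": [-0.586,-0.329,-0.084],"turn": -0.221},{"dp": [-0.586,-0.329,-0.084],"turn": -0.221},{"dp": [-0.586,-0.329,-0.084],"turn": -0.221},{"dp": [-0.586,-0.329,-0.084],"turn": -0.221},{"dp": [-0.586,-0.329,-0.084],"turn": -0.221}], "claw": 0.4}}

```text
t: 1.35
tool_pos: [0.5454, 0.1253, 0.3402]
tool_rot: [-0.232, -3.133, 0.0]
wrist_force: [0.6, 0.6, 0.1]
width: 0.0339
```

```bash
python3 -c "
from h import *
go([-.058,-.030,.34],np.pi)
print(r.get_state()['joint_pos'])"
```

```text
world [0.6356 0.0179 0.34  ] dp [-0.1051 -0.093   0.0002] turn 0.0 toolz [-0. -0. -1.] t 1.35
[ 8.82260043e-02  1.04478905e-01  1.32189859e+00 -2.83628602e-05
  1.71530521e+00 -1.33457829e+00]
```

Call:
{"name": "drive_tool", "arguments": {"deltas": [{"dp": [-0.105,-0.093,0],"turn": 0},{"dp": [-0.105,-0.093,0],"turn": 0},{"dp": [-0.105,-0.093,0],"turn": 0},{"dp": [-0.105,-0.093,0],"turn": 0},{"dp": [-0.105,-0.093,0],"turn": 0}]}}

```text
t: 1.85
tool_pos: [0.6349, 0.0191, 0.3394]
tool_rot: [-0.234, -3.131, -0.0]
wrist_force: [-0.4, 0.4, -1.0]
width: 0.0342
```

```bash
python3 -c "
from h import *
go([-.058,-.030,.275],np.pi)
im,C=snap('wrist','pics/w1.png'); q=np.load('q.npy')
print(proj(rackpt(q,[[-.058,-.030,.278],[-.0439,0,.2259],[0,0,.185],[-.06,.14,.275]]),C).round(0))"
```

```text
world [0.6356 0.0179 0.275 ] dp [-0.001  -0.0011  0.0644] turn -0.001 toolz [-0.002  0.    -1.   ] t 1.85
[[282. 238.]
 [319. 227.]
 [313. 252.]
 [541. 233.]]
```

View pics/w1.png

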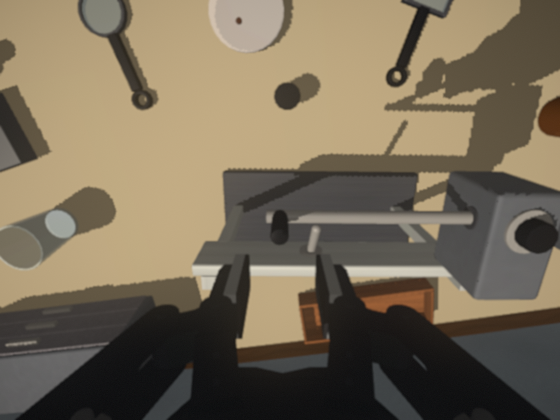

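The wrist view shows the knob at (279,228), peg tip at (315,229) and button at (537,234). All sit within about 4 px (2 mm) of the prediction. The magnifier eye is at (143,99). Next I descend onto the knob and grip it.

Call:
{"name": "drive_tool", "arguments": {"deltas": [{"dp": [-0.001,0.001,0.035],"turn": 0},{"dp": [-0.001,0.001,0.064],"turn": 0},{"dp": [-0.001,0.001,0.064],"turn": 0}]}}

```text
t: 2.2
tool_pos: [0.6341, 0.0219, 0.273]
tool_rot: [-0.229, -3.128, -0.0]
wrist_force: [-0.3, -1.1, 0.9]
width: 0.0337
```

Call:
{"name": "drive_tool", "arguments": {"deltas": [{"dp": [0,0,0],"turn": 0},{"dp": [0,0,0],"turn": 0},{"dp": [0,0,0],"turn": 0},{"dp": [0,0,0],"turn": 0}], "claw": 0.0, "grip_force": 20}}

```text
t: 2.6
tool_pos: [0.6354, 0.0192, 0.2783]
tool_rot: [0.234, 3.132, -0.005]
wrist_force: [-8.0, -14.4, -1.9]
width: 0.0113
```

```bash
python3 -c "
from h import *
go([-.058,-.030,.275],np.pi);print(R.from_rotvec(r.get_state()['tool_rot']).as_matrix().round(2))
w=cv2.imread('pics/w1.png')
"
```

```text
world [0.6356 0.0179 0.275 ] dp [-0.0004 -0.0012  0.0033] turn -0.001 toolz [ 0.001 -0.003 -1.   ] t 2.6
[[-0.99  0.15  0.  ]
 [ 0.15  0.99 -0.  ]
 [-0.   -0.   -1.  ]]
```

Call:
{"name": "drive_tool", "arguments": {"deltas": [{"dp": [0,0.003,0],"turn": 0},{"dp": [0,0.006,0],"turn": 0},{"dp": [0,0.008,0],"turn": 0},{"dp": [0,0.008,0],"turn": 0}]}}

```text
t: 3.0
tool_pos: [0.6358, 0.0212, 0.2783]
tool_rot: [-0.242, -3.131, 0.021]
wrist_force: [-19.8, -63.8, 1.8]
width: 0.0111
```

Caught: 64 N for 2 mm. I'll release the knob and go to the button.

Call:
{"name": "drive_tool", "arguments": {"deltas": [{"dp": [0,-0.008,0],"turn": 0},{"dp": [0,-0.008,0],"turn": 0},{"dp": [0,-0.008,0],"turn": 0},{"dp": [0,-0.008,-0.05],"turn": 0},{"dp": [0,0.03,-0.055],"turn": 0},{"dp": [0,0.16,-0.055],"turn": 0},{"dp": [0,0.16,-0.055],"turn": 0},{"dp": [0,0.16,-0.055],"turn": 0},{"dp": [0,0.16,-0.055],"turn": 0}], "claw": 0.4}}

```text
t: 3.9
tool_pos: [0.6602, 0.1916, 0.3316]
tool_rot: [0.224, 3.133, 0.002]
wrist_force: [-0.5, -0.1, -0.2]
width: 0.0342
```

Call:
{"name": "drive_tool", "arguments": {"deltas": [{"dp": [0,0,0],"turn": 0},{"dp": [0,0,0],"turn": 0},{"dp": [0,0,0],"turn": 0},{"dp": [0,0,0],"turn": 0}], "claw": 0.0}}

```text
t: 4.3
tool_pos: [0.6605, 0.186, 0.3317]
tool_rot: [0.234, 3.132, -0.0]
wrist_force: [0.1, 0.2, -0.1]
width: -0.0001
```

```bash
python3 -c "
from h import *
print(r.get_state()['wrist_force'])
go([-.059,.139,.302],np.pi)
q=np.load('q.npy')
C=cam('scene')
from h import *
W=cv2.imread('pics/w1.png')
# button top height from wrist1 + scene rays
"
```

```text
[ 0.07357246  0.2152842  -0.05455416]
world [0.6596 0.1852 0.302 ] dp [ 0.0008 -0.0009  0.0297] turn -0.001 toolz [ 0. -0. -1.] t 4.3
```

Call:
{"name": "drive_tool", "arguments": {"deltas": [{"dp": [0.001,-0.001,0.02],"turn": 0},{"dp": [0.001,-0.001,0.026],"turn": 0},{"dp": [0.001,-0.001,0.03],"turn": 0},{"dp": [0.001,-0.001,0.034],"turn": 0},{"dp": [0.001,-0.001,0.034],"turn": 0}]}}

```text
t: 4.8
tool_pos: [0.6594, 0.1858, 0.2976]
tool_rot: [0.232, 3.133, -0.001]
wrist_force: [-0.9, -2.3, 4.0]
width: 0.0002
```

Call:
{"name": "drive_tool", "arguments": {"deltas": [{"dp": [0,0,0.003],"turn": 0},{"dp": [0,0,0.005],"turn": 0},{"dp": [0,0,0.007],"turn": 0},{"dp": [0,0,0.007],"turn": 0}]}}

```text
t: 5.2
tool_pos: [0.6596, 0.1859, 0.2962]
tool_rot: [0.231, 3.126, 0.002]
wrist_force: [-10.4, -4.2, 43.6]
width: -0.0004
```

Bottomed at 44 N. Back to the knob.

Call:
{"name": "drive_tool", "arguments": {"deltas": [{"dp": [0,0,-0.03],"turn": 0},{"dp": [0,0,-0.045],"turn": 0},{"dp": [0,-0.168,-0.05],"turn": 0},{"dp": [0,-0.168,-0.05],"turn": 0},{"dp": [0,-0.168,-0.05],"turn": 0},{"dp": [0,-0.168,-0.05],"turn": 0},{"dp": [0,-0.168,-0.05],"turn": 0}], "claw": 0.4}}

```text
t: 5.9
tool_pos: [0.6345, 0.0175, 0.3409]
tool_rot: [0.237, 3.132, -0.0]
wrist_force: [0.8, 1.3, 0.0]
width: 0.0341
```

```bash
python3 -c "
from h import *
go([-.058,-.030,.276],np.pi)"
```

```text
world [0.6356 0.0179 0.276 ] dp [-0.001   0.0006  0.0649] turn -0.003 toolz [ 0.001 -0.    -1.   ] t 5.9
```

Call:
{"name": "drive_tool", "arguments": {"deltas": [{"dp": [-0.001,0.001,0.035],"turn": 0},{"dp": [-0.001,0.001,0.064],"turn": 0},{"dp": [-0.001,0.001,0.064],"turn": 0}]}}

```text
t: 6.2
tool_pos: [0.6349, 0.0219, 0.2725]
tool_rot: [-0.23, -3.127, -0.001]
wrist_force: [-1.0, 0.1, -0.1]
width: 0.0342
```

Call:
{"name": "drive_tool", "arguments": {"deltas": [{"dp": [0,0,0],"turn": 0},{"dp": [0,0,0],"turn": 0},{"dp": [0,0,0],"turn": 0},{"dp": [0,0.004,0],"turn": 0},{"dp": [0,0.008,0],"turn": 0},{"dp": [0,0.008,0],"turn": 0}], "claw": 0.0}}

```text
t: 6.8
tool_pos: [0.6375, 0.029, 0.2781]
tool_rot: [0.231, 3.13, -0.0]
wrist_force: [0.9, 1.5, 6.2]
width: 0.011
```

It slides now. Continuing.

Call:
{"name": "drive_tool", "arguments": {"deltas": [{"dp": [0,0.015,0],"turn": 0},{"dp": [0,0.035,0],"turn": 0},{"dp": [0,0.055,0],"turn": 0},{"dp": [0,0.075,0],"turn": 0},{"dp": [0,0.086,0],"turn": 0},{"dp": [0,0.09,0],"turn": 0},{"dp": [0,0.094,0],"turn": 0},{"dp": [0,0.095,0],"turn": 0}]}}

```text
t: 7.6
tool_pos: [0.6513, 0.1167, 0.2781]
tool_rot: [0.24, 3.13, -0.017]
wrist_force: [-8.1, -54.1, 10.5]
width: 0.0111
```

```bash
python3 -c "
from h import *
q=np.load('q.npy');s=r.get_state();print(R.from_euler('z',-q[2]).apply(s['tool_pos']-np.r_[q[:2],0]),s['wrist_force'])"
```

```text
[-0.05704133  0.07011427  0.27807981] [ -8.06055262 -54.07155103  10.45968923]
```

Call:
{"name": "drive_tool", "arguments": {"deltas": [{"dp": [0,-0.003,0],"turn": 0},{"dp": [0,-0.003,0],"turn": 0},{"dp": [0,-0.003,0],"turn": 0},{"dp": [0,-0.003,-0.05],"turn": 0},{"dp": [0,-0.003,-0.08],"turn": 0}], "claw": 0.3}}

```text
t: 8.1
tool_pos: [0.6502, 0.1201, 0.359]
tool_rot: [0.231, 3.132, 0.001]
wrist_force: [-0.0, -0.2, 1.3]
width: 0.0256
```

```bash
python3 -c "
from h import *
C=cam('wrist',dict(tool_pos=np.array([0.6349,0.0191,0.3394]),tool_rot=np.array([-0.234,-3.131,0])))
e=onz((143,99),.010,C);l=onz((103,13),.010,C);d=(e-l)/np.linalg.norm(e-l);print(e,l,np.linalg.norm(e-l),np.arctan2(d[1],d[0]),e-.05*d)
go([.472,-.168,.16],.16+np.pi,False)"
```

```text
[ 0.52288582 -0.15896143  0.01      ] [ 0.41302137 -0.18040255  0.01      ] 0.11193712801636191 0.19273719871287917 [ 0.47381164 -0.16853873  0.01      ]
world [ 0.472 -0.168  0.16 ] dp [ 0.1343 -0.3113  0.1987] turn -0.307 toolz [ 0.001  0.    -1.   ] t 8.1
```

Call:
{"name": "drive_tool", "arguments": {"deltas": [{"dp": [0.135,-0.31,0.0],"turn": -0.327},{"dp": [0.135,-0.31,0.0],"turn": -0.327},{"dp": [0.135,-0.31,0.0],"turn": -0.327},{"dp": [0.135,-0.31,0.0],"turn": -0.327},{"dp": [0.135,-0.31,0.05],"turn": -0.327},{"dp": [0.135,-0.31,0.2],"turn": -0.327},{"dp": [0.135,-0.31,0.2],"turn": -0.327},{"dp": [0.135,-0.31,0.2],"turn": -0.327},{"dp": [0.135,-0.31,0.2],"turn": -0.327},{"dp": [0.135,-0.31,0.2],"turn": -0.327},{"dp": [0.135,-0.31,0.2],"turn": -0.327}], "claw": 0.4}}

```text
t: 9.2
tool_pos: [0.4712, -0.1671, 0.1562]
tool_rot: [0.28, -3.128, -0.001]
wrist_force: [0.7, -0.5, 1.0]
width: 0.0341
```

```bash
python3 -c "
from h import *
go([.4737,-.1683,.028],.182+np.pi,False)
im,C=snap('wrist','pics/w2.png')
print(proj([[.4737,-.1683,.012],[.5229,-.159,.012],[.411,-.180,.01]],C).round(0))"
```

```text
world [ 0.4737 -0.1683  0.028 ] dp [-0.0023 -0.0017  0.1282] turn -0.004 toolz [-0.001  0.001 -1.   ] t 9.2
[[282. 200.]
 [282. 251.]
 [281. 127.]]
```

View pics/w2.png

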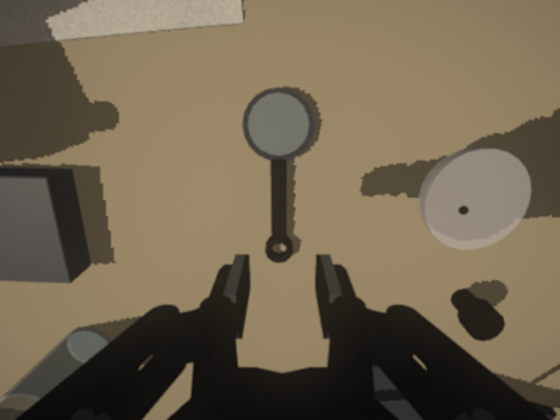

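The wrist view shows the lens at (279,123) and the eye at (279,247), upright in the picture and about 3 px off the prediction. I'll correct for that and descend.

Call:
{"name": "drive_tool", "arguments": {"deltas": [{"dp": [0.001,-0.004,0.045],"turn": 0},{"dp": [0.001,-0.004,0.09],"turn": 0},{"dp": [0.001,-0.004,0.115],"turn": 0},{"dp": [0.001,-0.004,0.126],"turn": 0},{"dp": [0.001,-0.004,0.126],"turn": 0}]}}

```text
t: 9.75
tool_pos: [0.4719, -0.171, 0.0309]
tool_rot: [-0.282, 3.129, -0.0]
wrist_force: [0.4, 0.4, 1.1]
width: 0.0338
```

Call:
{"name": "drive_tool", "arguments": {"deltas": [{"dp": [0,0,0],"turn": 0},{"dp": [0,0,0],"turn": 0},{"dp": [0,0,0],"turn": 0},{"dp": [0,0,0],"turn": 0}], "claw": 0.0, "grip_force": 30}}

```text
t: 10.15
tool_pos: [0.4723, -0.1717, 0.0325]
tool_rot: [-0.281, 3.126, -0.003]
wrist_force: [0.5, 1.9, 6.1]
width: 0.0126
```

Call:
{"name": "drive_tool", "arguments": {"deltas": [{"dp": [0,0,-0.03],"turn": 0},{"dp": [0,0,-0.08],"turn": 0},{"dp": [0,0,-0.13],"turn": 0},{"dp": [0,0,-0.18],"turn": 0},{"dp": [0,0,-0.23],"turn": 0},{"dp": [0,0,-0.268],"turn": 0},{"dp": [0,0,-0.268],"turn": 0}]}}

```text
t: 10.85
tool_pos: [0.472, -0.1717, 0.3056]
tool_rot: [-0.28, 3.12, -0.009]
wrist_force: [0.3, -0.9, -1.2]
width: 0.0125
```

```bash
python3 -c "
from h import *
go([-.028,-.072,.30],np.pi)"
```

```text
world [ 0.6591 -0.0281  0.3   ] dp [-0.2097  0.1079  0.0065] turn 0.327 toolz [ 0.009 -0.005 -1.   ] t 10.85
```

Call:
{"name": "drive_tool", "arguments": {"deltas": [{"dp": [-0.05,0.025,0],"turn": 0.12},{"dp": [-0.09,0.048,0],"turn": 0.24},{"dp": [-0.13,0.068,0],"turn": 0.327},{"dp": [-0.17,0.088,0.003],"turn": 0.327},{"dp": [-0.21,0.108,0.006],"turn": 0.327},{"dp": [-0.21,0.108,0.006],"turn": 0.327},{"dp": [-0.21,0.108,0.006],"turn": 0.327}]}}

```text
t: 11.55
tool_pos: [0.6586, -0.0269, 0.2923]
tool_rot: [-0.23, -3.133, 0.0]
wrist_force: [-0.5, -0.7, -0.5]
width: 0.0126
```

```bash
python3 -c "
from h import *
go([-.028,-.072,.30],np.pi)
im,C=snap('side','pics/s2.png')
b=im[100:320,230:430,::-1]
cv2.imwrite('pics/s2c.png',cv2.resize(b,None,fx=2.7,fy=2.7,interpolation=cv2.INTER_CUBIC))"
```

```text
world [ 0.6591 -0.0281  0.3   ] dp [-0.0007 -0.0012 -0.0077] turn 0.002 toolz [-0. -0. -1.] t 11.55
```

View pics/s2c.png

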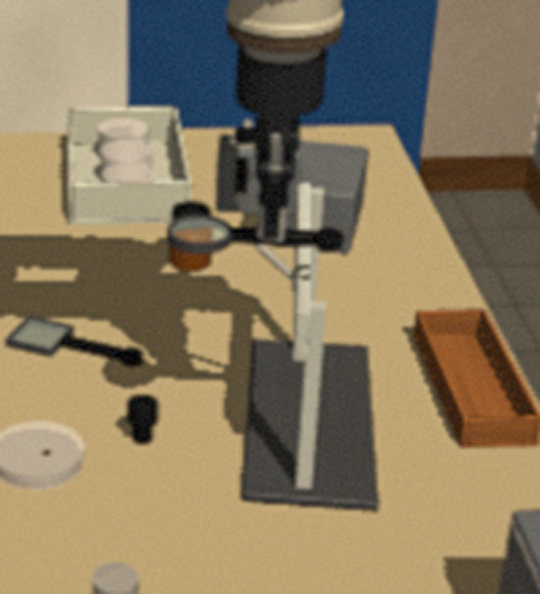

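The magnifier is held level over the rail (eye at crop 325,237; lens at 200,235). Now I lower it so the rail edge pivots the eye up in the jaws.

Call:
{"name": "drive_tool", "arguments": {"deltas": [{"dp": [0,-0.001,0.03],"turn": 0},{"dp": [0,-0.001,0.045],"turn": 0},{"dp": [0,-0.001,0.051],"turn": 0},{"dp": [0,-0.001,0.055],"turn": 0},{"dp": [0,-0.001,0.057],"turn": 0},{"dp": [0,-0.001,0.059],"turn": 0}], "grip_force": 20}}

```text
t: 12.2
tool_pos: [0.6577, -0.0293, 0.2354]
tool_rot: [0.233, 3.132, -0.001]
wrist_force: [-8.3, -1.1, 11.3]
width: 0.0124
```

Call:
{"name": "drive_tool", "arguments": {"deltas": [{"dp": [0,0,0.003],"turn": 0},{"dp": [0,0,0.006],"turn": 0},{"dp": [0,0,0.009],"turn": 0},{"dp": [0,0,0.012],"turn": 0},{"dp": [0,0,0.014],"turn": 0},{"dp": [0,0,0.014],"turn": 0}]}}

```text
t: 12.8
tool_pos: [0.6581, -0.0294, 0.2216]
tool_rot: [0.233, 3.131, -0.001]
wrist_force: [-5.4, -1.9, 10.5]
width: 0.0127
```

```bash
python3 -c "
from h import *
go([-.028,-.072,.30],np.pi)
im,C=snap('side','pics/s3.png')
b=im[130:240,270:380,::-1]
cv2.imwrite('pics/s3c.png',cv2.resize(b,None,fx=5,fy=5,interpolation=cv2.INTER_CUBIC))"
```

```text
world [ 0.6591 -0.0281  0.3   ] dp [-0.001   0.0013 -0.0784] turn -0.001 toolz [ 0.002 -0.001 -1.   ] t 12.8
```

View pics/s3c.png

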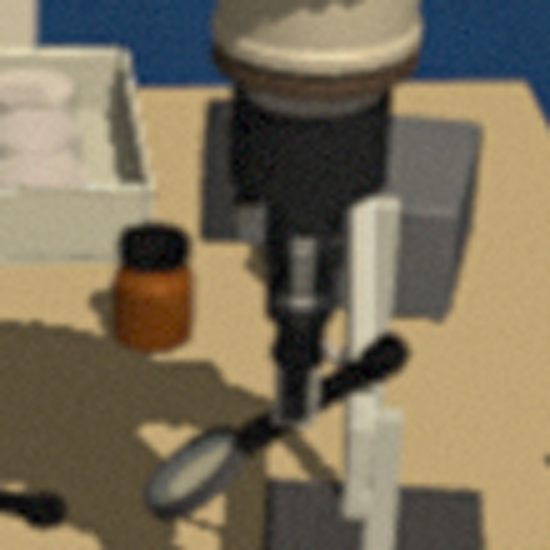

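The magnifier has pivoted in the grip, eye up at crop (383,353) and lens down at (195,472). I'll measure the tilt next.

```bash
python3 -c "
from h import *
q=np.load('q.npy');D=cam('side');Rz=R.from_euler('z',-q[2]);s=r.get_state()
tcp=Rz.apply(s['tool_pos']-np.r_[q[:2],0]);print('tcp',tcp)
P=[]
for px in [(346.6,200.6),(309,224.4)]:
    o,d=ray(px,D);o=Rz.apply(o-np.r_[q[:2],0]);d=Rz.apply(d);P.append(o+d*(tcp[1]-o[1])/d[1])
P=np.array(P);v=P[0]-P[1];print(P,np.linalg.norm(v),np.degrees(np.arctan2(v[2],v[0])),'eye-tcp',P[0]-tcp)
"
```

```text
tcp [-0.02880114 -0.07337993  0.22167053]
[[ 0.01405587 -0.07337993  0.23301016]
 [-0.07533211 -0.07337993  0.15907871]] 0.11600030073593282 39.59364051543497 eye-tcp [0.04285701 0.         0.01133963]
```

Call:
{"name": "drive_tool", "arguments": {"deltas": [{"dp": [0,0,-0.03],"turn": 0},{"dp": [0.01,0,-0.06],"turn": 0},{"dp": [0.05,0,-0.06],"turn": 0},{"dp": [0.071,0.02,-0.06],"turn": 0},{"dp": [0.071,0.06,-0.05],"turn": 0},{"dp": [0.071,0.072,-0.03],"turn": 0},{"dp": [0.071,0.072,-0.007],"turn": 0},{"dp": [0.071,0.072,-0.007],"turn": 0},{"dp": [0.071,0.072,-0.007],"turn": 0}]}}

```text
t: 13.75
tool_pos: [0.5986, 0.0527, 0.2274]
tool_rot: [0.233, 3.133, -0.0]
wrist_force: [0.6, 0.2, -0.4]
width: 0.0129
```

```bash
python3 -c "
from h import *
go([-.0995,-.001,.229],np.pi)
im,C=snap('side','pics/s4.png');im2,C2=snap('scene','pics/c4.png');im3,C3=snap('wrist','pics/w4.png')
a=cv2.resize(im[165:235,280:350,::-1],(390,390),interpolation=cv2.INTER_CUBIC)
b=cv2.resize(im2[215:285,255:325,::-1],(390,390),interpolation=cv2.INTER_CUBIC)
c=cv2.resize(im3[60:300,160:480,::-1],(260,195))
o=np.zeros((590,790,3),np.uint8);o[:390,:390]=a;o[:390,400:790]=b;o[392:587,:260]=c
cv2.imwrite('pics/m4.png',o)"
```

```text
world [0.5989 0.0527 0.229 ] dp [-0.0003  0.     -0.0016] turn -0.0 toolz [ 0. -0. -1.] t 13.75
```

View pics/m4.png

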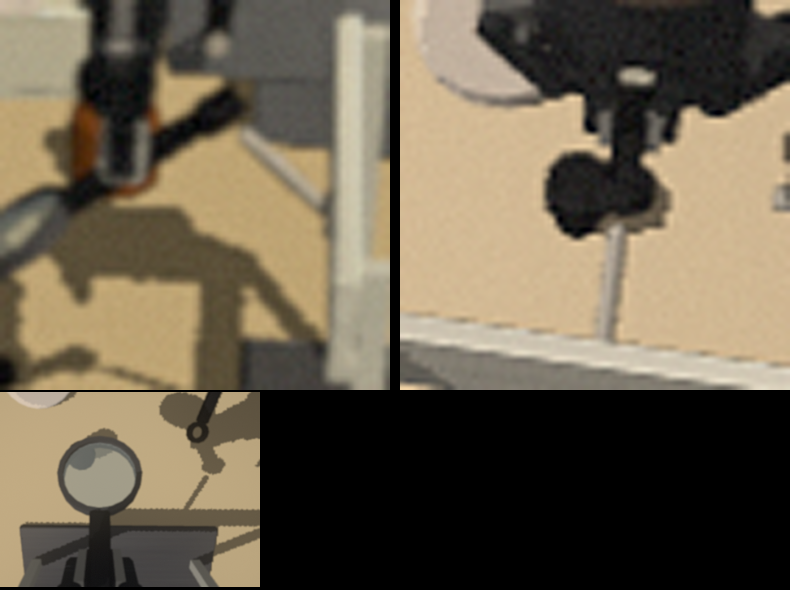

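```bash
python3 -c "
from h import *
q=np.load('q.npy');D=cam('side');S=cam('scene');Rz=R.from_euler('z',-q[2]);s=r.get_state()
tcp=Rz.apply(s['tool_pos']-np.r_[q[:2],0]);print('tcp',tcp)
def pl(px,y=0.):
    o,d=ray(px,D);o=Rz.apply(o-np.r_[q[:2],0]);d=Rz.apply(d);return o+d*(y-o[1])/d[1]
k=390/70
n=np.array([np.cos(np.radians(47)),0,np.sin(np.radians(47))]);a=np.array([-n[2],0,n[0]])
for nm,z in dict(eye=(228,102),tip=(247,130),foot=(325,205)).items():
    p=pl((280+z[0]/k,165+z[1]/k)); print(nm,p.round(4),'along',(p-[0,0,.185])@a,'perp',(p-[0,0,.185])@n)
print('pred tip/foot px',(proj(rackpt(q,[[-.0439,0,.2259],[0,0,.185]]),D)-[280,165])*k)
print('scene pred peg tip, eye at tcp+.041,+.0105',(proj(rackpt(q,[[-.0439,0,.2259],[0,0,.185],tcp+[.041,0,.0105]]),S)-[255,215])*k+[400,0])
# dark-column profile in the scene crop
im=cv2.imread('pics/c4.png',0)[215:285,255:325]
for y in (28,32,34,36,37,38): print(y,im[y,22:52])
"
```

```text
tcp [-0.09931764 -0.00102444  0.22792311]
eye [-0.0509  0.      0.2401] along 0.07484742290114187 perp 0.005563877614898585
tip [-0.0415  0.      0.2261] along 0.058391276797667084 perp 0.0017003147770003784
foot [-0.0034  0.      0.1885] along 0.004901962367238378 perp 0.0002773697462156751
pred tip/foot px [[241.88150338 130.07725519]
 [331.84069829 211.98526956]]
scene pred peg tip, eye at tcp+.041,+.0105 [[616.71752696 229.0319048 ]
 [599.81515989 368.44568791]
 [619.70346369 183.03118345]]
28 [188 189 190 188 191 175 105  44  39  26  24  26  48  92 127 106  23  34
  19  25  26 125 194 188 185 188 188 187 184 186]
32 [187 188 195 167  67  26  31  26  32  30  30  28  32  32  27  33  18  31
  22  32  31  31  27  47 133 198 189 187 186 187]
34 [188 189 192 166  53  31  29  36  34  38  35  28  30  36  34  36  30  30
  30  33  23  24  23  46  82  95 143 191 185 185]
36 [187 190 193 172  88  28  36  40  38  37  37  28  28  30  38  35  33  32
  37  21  14  16  17  61  93  88 135 189 189 188]
37 [188 187 189 167  83  14  16  31  40  34  40  29  33  30  33  24  27  26
  27  23  23  20  43  79  88  83 135 188 185 189]
38 [187 185 188 190 166  82  24  22  24  27  26  15  18  16  30  60  66  38
  36  46  57  72  93  93  88 134 187 190 188 183]
```

```bash
cat > ov.py <<'E'
from h import *
def overlay(f,tcp,ex,ez,th=39.6,box=(268,160,348,225),z=9.7,cname='side',out='pics/ov.png',split=True):
    q=np.load('q.npy');C=cam(cname);im=cv2.imread(f);x0,y0,x1,y1=box
    a=cv2.resize(im[y0:y1,x0:x1],None,fx=z,fy=z,interpolation=cv2.INTER_CUBIC);a=cv2.convertScaleAbs(a,alpha=1.6,beta=10)
    t=np.radians(th);u=np.array([np.cos(t),0,np.sin(t)]);w=np.array([-np.sin(t),0,np.cos(t)]);v=np.array([0,1,0.])
    e=np.array(tcp)+[ex,0,ez]
    def draw(P,c):
        p=((proj(rackpt(q,P),C)-[x0,y0]+.5)*z).round().astype(int); cv2.polylines(a,[p],False,c,1,cv2.LINE_AA)
    ph=np.linspace(0,2*np.pi,40)
    for h in (-.006,.006):
        draw([e+h*w+.0135*(np.cos(f)*u+np.sin(f)*v) for f in ph],(0,0,255))
        draw([e-.115*u+.83*h*w+.03*(np.cos(f)*u+np.sin(f)*v) for f in ph],(0,255,0))
        for sgn in (-1,1): draw([e-.013*u+h*w+sgn*.007*v,e-.087*u+h*w+sgn*.007*v],(255,255,0))
    A=np.radians(47)
    draw([[0,0,.185],[-.06*np.sin(A),0,.185+.06*np.cos(A)]],(255,0,255))
    cv2.imwrite(out,a);print(a.shape)
E
python3 -c "
from ov import *
overlay('pics/s4.png',[-.0993,-.001,.2279],.041,.0105)"
```

```text
(630, 776, 3)
```

View pics/ov.png

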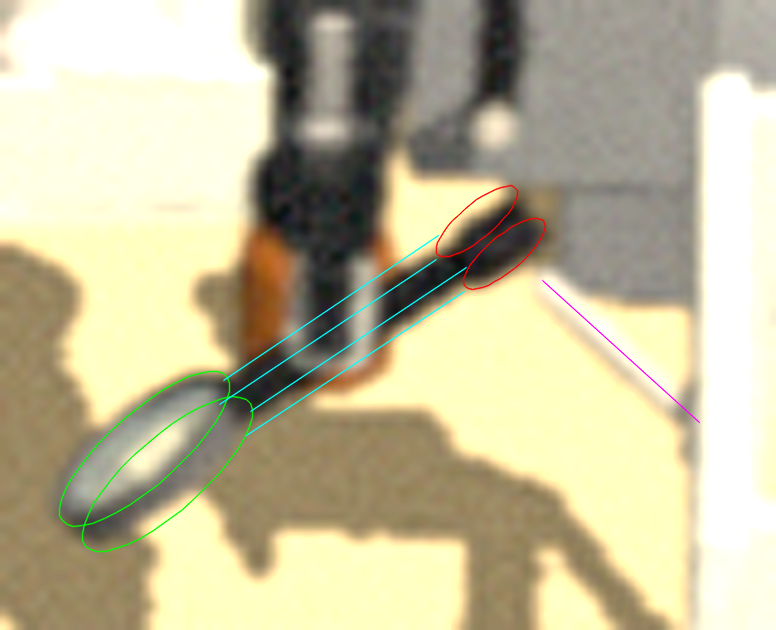

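The overlay shows the eye (about 503,238) within 1–2 mm of the peg axis, with the peg tip at (545,280) matching the model. I'm sliding it on along the peg and watching the force.

Call:
{"name": "drive_tool", "arguments": {"deltas": [{"dp": [-0.005,0,0.005],"turn": 0},{"dp": [-0.01,0,0.0095],"turn": 0},{"dp": [-0.015,0,0.014],"turn": 0},{"dp": [-0.018,0,0.017],"turn": 0},{"dp": [-0.018,0,0.017],"turn": 0}]}}

```text
t: 14.4
tool_pos: [0.6167, 0.0503, 0.2084]
tool_rot: [-0.232, -3.132, 0.0]
wrist_force: [-0.0, 0.2, -0.9]
width: 0.0126
```

Call:
{"name": "drive_tool", "arguments": {"deltas": [{"dp": [-0.004,0,0.004],"turn": 0},{"dp": [-0.008,0,0.0075],"turn": 0},{"dp": [-0.012,0,0.011],"turn": 0},{"dp": [-0.015,0,0.014],"turn": 0},{"dp": [-0.015,0,0.014],"turn": 0}]}}

```text
t: 14.9
tool_pos: [0.6315, 0.0481, 0.1945]
tool_rot: [-0.232, -3.132, 0.0]
wrist_force: [0.1, -0.8, -2.0]
width: 0.0127
```

```bash
python3 -c "
from h import *
q=np.load('q.npy');s=r.get_state();t=R.from_euler('z',-q[2]).apply(s['tool_pos']-np.r_[q[:2],0]);print(t,s['wrist_force'])
im,C=snap('side','pics/s5.png')
from ov import *
overlay('pics/s5.png',t,.0435,.0105,out='pics/ov5.png')"
```

```text
[-0.06659665 -0.00068213  0.19454869] [ 0.09406734 -0.81167638 -2.00593131]
(630, 776, 3)
```

View pics/ov5.png

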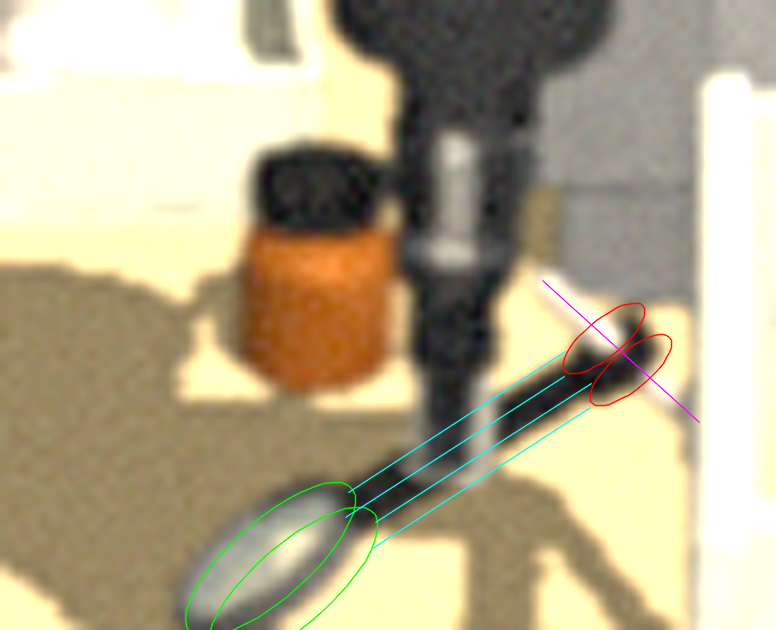

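The peg passes through the eye, visible above it at (565,295) and below it at (675,395). I'm going further down, then letting go.

Call:
{"name": "drive_tool", "arguments": {"deltas": [{"dp": [-0.004,0,0.0035],"turn": 0},{"dp": [-0.008,0,0.007],"turn": 0},{"dp": [-0.011,0,0.0105],"turn": 0},{"dp": [-0.011,0,0.0105],"turn": 0}]}}

```text
t: 15.35
tool_pos: [0.6421, 0.0461, 0.1846]
tool_rot: [-0.232, -3.132, 0.001]
wrist_force: [-5.5, -6.1, 4.0]
width: 0.0127
```

Call:
{"name": "drive_tool", "arguments": {"deltas": [{"dp": [0.001,0,0],"turn": 0},{"dp": [0.001,0,0],"turn": 0},{"dp": [0.001,0,0],"turn": 0},{"dp": [0.001,0,0],"turn": 0},{"dp": [0.001,0,0],"turn": 0},{"dp": [0.001,0,0],"turn": 0},{"dp": [0.001,0,0],"turn": 0},{"dp": [0.001,0,0],"turn": 0}], "claw": 0.4}}

```text
t: 16.15
tool_pos: [0.6412, 0.0447, 0.185]
tool_rot: [-0.234, -3.133, 0.004]
wrist_force: [-7.1, -20.1, 5.5]
width: 0.0342
```

Call:
{"name": "drive_tool", "arguments": {"deltas": [{"dp": [0.002,0,-0.02],"turn": 0},{"dp": [0.005,0,-0.05],"turn": 0},{"dp": [0.02,0,-0.09],"turn": 0},{"dp": [0.06,0,-0.13],"turn": 0},{"dp": [0.1,0,-0.15],"turn": 0},{"dp": [0.15,0,-0.15],"turn": 0},{"dp": [0.2,0,-0.15],"turn": 0},{"dp": [0.2,0,-0.15],"turn": 0},{"dp": [0.2,0,-0.15],"turn": 0},{"dp": [0.2,0,-0.15],"turn": 0}]}}

```text
t: 17.15
tool_pos: [0.4442, 0.0761, 0.3347]
tool_rot: [0.232, 3.133, -0.0]
wrist_force: [0.5, -0.1, 0.1]
width: 0.0343
```

```bash
python3 -c "
from h import *
im,C=snap('side','pics/s6.png');im2,C2=snap('scene','pics/c6.png')
a=cv2.resize(im[150:240,280:370,::-1],(395,395),interpolation=cv2.INTER_CUBIC)
b=cv2.resize(im2[190:300,240:385,::-1],(395,300),interpolation=cv2.INTER_CUBIC)
c=cv2.resize(im2[:,:,::-1],(264,198)); d=cv2.resize(im[:,:,::-1],(264,198))
o=np.zeros((598,795,3),np.uint8);o[:395,:395]=a;o[:300,400:]=b;o[398:596,:264]=c;o[398:596,270:534]=d
cv2.imwrite('pics/m6.png',o)"
```

```text
(no output)
```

View pics/m6.png

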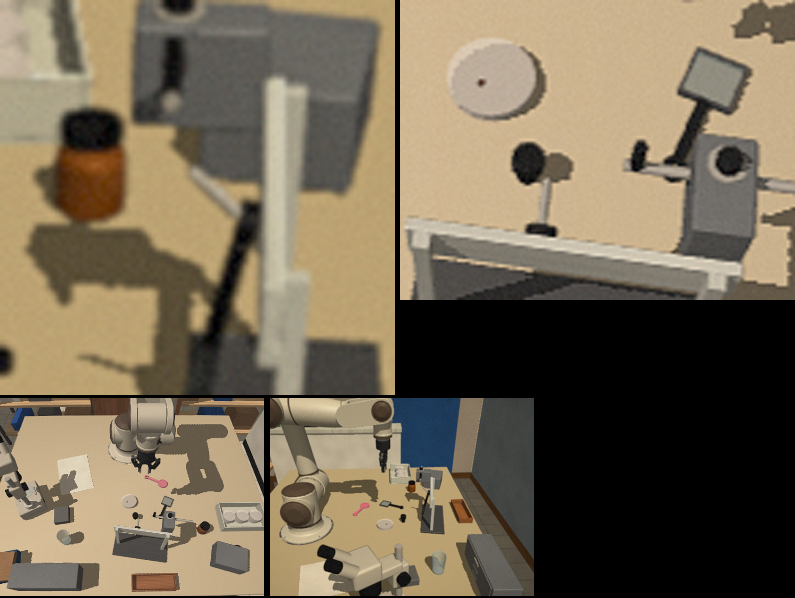

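```bash
python3 -c "
from h import *
q=np.load('q.npy');S=cam('scene');Rz=R.from_euler('z',-q[2])
for n,p,z in (('knob top',(327.4,245.5),.278),('end',(322.6,250.9),.24)):
    print(n,Rz.apply(onz(p,z,S)-np.r_[q[:2],0]).round(4))
# bystander check: frame differences away from arm
a=cv2.imread('pics/scene0.png');b=cv2.imread('pics/c6.png')
for n,(x,y,w) in dict(dish=(274,219,24),eyep=(287,251,14),sq=(352,225,22),jar=(432,275,18),beaker=(135,294,22),box=(131,248,24),pink=(332,177,24)).items():
    t=a[y-w:y+w,x-w:x+w];s=b[y-w-6:y+w+6,x-w-6:x+w+6];m=cv2.matchTemplate(s,t,cv2.TM_CCOEFF_NORMED);_,v,_,l=cv2.minMaxLoc(m);print(n,round(v,2),np.array(l)-6)
print(r.get_state()['t'],order.finish_job())"
```

```text
knob top [-0.0549  0.0682  0.278 ]
end [-0.0588  0.0616  0.24  ]
dish 0.75 [0 0]
eyep 0.73 [0 0]
sq 0.98 [0 0]
jar 0.99 [0 0]
beaker 1.0 [0 0]
box 1.0 [0 0]
pink 0.77 [0 0]
the job is handed in; nothing more can be done
17.25 None
```

The round magnifier is hanging by its eye at the foot of the peg, the keeper is fully back, and I handed the job in at 17.3 s.

- **Keeper:** It was caught, with 64 N against the knob after about 2 mm. I pressed the button until it bottomed at 44 N, and the bar then slid to its end stop.
- **Hanging it:** The move commands couldn't tilt the gripper. I lowered the eye against the rail's top edge so the magnifier turned about 40° in the jaws. I then slid the eye down the peg, let go and backed off.

**Last checks:**
- **Magnifier:** The pictures show it hanging at the foot of the peg, clear of the gripper.
- **Keeper:** The bar's end measures 62 mm and the knob 68 mm to the +y side of the peg. Fully back they would be 60 and 70 mm, so this agrees within about 2 mm.
- **Other things on the table:** None of the ones I compared shows any shift. Dish, eyepiece and pink magnifier matched less well (0.73–0.77 against 0.98 or more for the rest), perhaps because of changed shadows.
- **Unexplained force:** I read about 20 N sideways on the wrist as the jaws opened at the peg. It may have been a brush against the open bar's end; nothing appeared to move.

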